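# Brush out the soaked paint beakers and put them away

### The arm

A 6-joint arm with a two-finger parallel gripper is mounted at the origin on the work surface. World frame = base frame: x ahead of the robot, y to its left, z up, the work surface at z = 0. Lengths are in mm, angles in rad, forces in N, time in s.
With the tool pointing down it reaches from about 400 to 825 mm from the base axis. Payload 7 kg.
Tool frame: the origin (TCP) lies at the very end of the fingers, on their centre line; the grasp point (between the pads) lies 19 mm behind it; z points along the fingers, y is the line along which they close (so a half turn about z gives the same grasp; the last joint's range is limited). The gripper opens to 88 mm and grips with 3 to 60 N. Pads are 19 mm wide; open, the fingers measure 130 mm over their backs; the gripper's body (78 mm by 193 mm) begins 47 mm behind the grasp point.
Start: joints at [-0.856, 0.359, 0.012, 0, -1.224, -0.288], TCP at [279.395, -614.438, 189.261] pointing down, gripper open.
Joint ranges: [-3.07, 3.07], [-1.43, 2.12], [-1.02, 1.25], [-3.03, 1.67], [-3.05, -0], [-3.03, 3.03]. Speed limits (rad/s): [2.39, 2.39, 3.01, 3.14, 3.14, 3.14].

### API

Orientations are given as a unit quaternion [x, y, z, w].
In Python, from plant import bot gives the robot as it stands. Calls block until the motion is done:
- bot.move_ptp(position, orientation): joint-space move of the TCP to a pose.
- bot.line_to(position, velocity=150, ori=None): straight line of the TCP; ori=None keeps the orientation; velocity is the mean speed in mm/s.
- bot.move_joints(angles): joint-space move.
- bot.move_gripper(opening, force=None): finger opening in mm; force is the grip in N (None keeps the last); returns when the fingers have stopped.
- bot.pause(seconds).
- bot.solve_ik(position, orientation): joint angles nearest the present ones, or None.
- bot.read_state(): the state.
- bot.camera(name): name is "scene" or "top" or "wrist"; returns the picture (384x512x3 uint8, red, green, blue); there is no depth.
- bot.get_calibration(name): a dict with "fx", "fy", "cx", "cy" (pixels), "distortion" ([k1, k2, p1, p2, k3] as OpenCV has them; the pictures are not rectified), "view" (4x4, takes a point from world to camera coordinates); the wrist camera has in their place "T_tool_cam" (4x4, takes a point from camera to tool coordinates, whose origin is the TCP and whose axes are the flange's). Camera axes: x right, y up, looking along -z (the intrinsics and any distortion apply to the point x, -y, -z); pixel columns grow to the right and rows downward; lengths in mm; the calibration is good to about 2 mm. A picture is of the moment at which its call begins: read the wrist's pose just before it. get_calibration takes no time and is no camera call.
A pose or a line that the arm cannot do raises bot.Unreachable and nothing moves.
- bot.close_job(): hands the job in; it is judged then, once.
The state is a dict: "t": time; "joint_pos": joint angles; "qvel": joint speeds; "tau": joint torques, N m; "tcp_pos": TCP position; "eef_rot": TCP orientation; "contact_force": force on the tool from outside, world axes, zero at the start; "moment": the same for the moment, N m; "width": finger opening in mm; "finger_force": force on a finger pad.
Only numpy, scipy, OpenCV 4.12 (cv2) and the standard library are available. Lean on these libraries where they do the work, as an engineer would, in place of code of your own. Each camera call takes 0.05 s, during which the arm holds its last target. There are 200 camera calls.

### The job

The paint beakers have finished soaking and are drained: take the long bottle brush up and off its hook stand and brush out each steel beaker on the counter, tallest first and on down to the shortest - right to the bottom, up to the mouth, and right to the bottom again. Then stand the brush bristles-down in the square grey holder and every beaker upright in the clear plastic drawer, in whichever order suits you. At some point also turn the soak timer's dial back to its zero stop, and leave the glitter shaker, the bead jar and the stapler where they are.

Things in the scene. Friction and masses are not known exactly. Their poses are not given: they have to be found in the camera images.
- beaker_tall: the tallest of up to three plain open steel beakers (66 mm outside diameter, 84 mm high, wall 3 mm, floor 6 mm thick, straight sides, loose, 120 g); origin at the centre of its underside, z up along its axis. Two or three of the beakers are present.
- beaker_mid: the middle-sized of up to three plain open steel beakers (60 mm outside diameter, 66 mm high, wall 3 mm, floor 6 mm thick, straight sides, loose, 120 g); origin at the centre of its underside, z up along its axis. Two or three of the beakers are present.
- beaker_short: the shortest of up to three plain open steel beakers (54 mm outside diameter, 48 mm high, wall 3 mm, floor 6 mm thick, straight sides, loose, 120 g); origin at the centre of its underside, z up along its axis. Two or three of the beakers are present.
- brush: long bottle brush, 215 mm, 80 g, loose; origin at the bristle tip, z along its axis to the handle end. From the origin: white bristle head 0-62 mm (29 mm diameter), steel rod to 110 mm (8 mm diameter), wooden collar 110-118 mm (36 mm diameter), square wooden handle to 215 mm (16 x 16 mm, sides along brush x and y). It hangs tip down by its collar on the hook stand, tip 35 mm up
- brush_grip (a point): point on the brush's axis in its handle, 185 mm from the bristle tip, a good place to grip it from above
- hook_stand: fixed wooden stand; origin at counter level under the hanging brush's axis. Two steel prongs 15 mm apart point along -x, tops 145 mm up, upturned tips 14 mm higher at x = -28 to -23 mm; the brush's collar rests on them, rod between. Lift the brush 18 mm or more, then draw it 60 mm out along -x. Post 145 mm high at x = +60 mm; base x = -5 to +95 mm, 100 mm wide
- brush_holder: grey silicone brush holder, a square upright cup, fixed, open at the top: 60 x 60 mm outside, 50 x 50 mm inside, 90 mm high, floor 5 mm thick; origin at the centre of its underside
- timer (a joint): soak timer's dial angle in rad: 0 at the zero stop; it grows clockwise seen from above, so turning it counter-clockwise (from above) brings it back to zero. It stays where it is left
- timer_grip (a point): on the dial's axis at the height to grip it from above; turns with the dial, its x axis runs along the dial's grip bar (44 mm long, black, on a white base)
- drawer: clear plastic drawer taken out of its stack and standing fixed on the counter, open at the top: 190 mm (its x) by 290 mm (its y), 45 mm high, walls and floor 4 mm; origin at the centre of its underside
- glitter_shaker: orange plastic glitter shaker, closed, 44 mm diameter, 94 mm high; a bystander, origin at the centre of its underside
- bead_jar: glass jar of wooden beads with steel lid, 64 mm diameter, 94 mm high; a bystander, origin at the centre of its underside
- stapler: steel stapler, 130 mm long (its x), 34 mm wide, 46 mm high; a bystander, origin at the centre of its underside

How it is judged (in metres and radians):
On the way, in this order (a step that is already met when the one before it is completed fails the run):
1. the brush is lifted off the hook stand and clear of it (horizontal distance between each of brush, brush_grip and hook_stand above 0.05 m), for 0.1 s.
2. brush tip at the bottom inside the tallest beaker (within 12 mm of its inner floor) (z of brush in the frame of beaker_tall below 0.018 m and horizontal distance between brush and beaker_tall below 0.024 m and angle between beaker_tall's own z axis and vertical below 0.35 rad), for 0.05 s.
3. brush drawn up towards the mouth of the tallest beaker (tip above 60 % of its height) (z of brush in the frame of beaker_tall above 0.05 m and horizontal distance between brush and beaker_tall below 0.035 m and angle between beaker_tall's own z axis and vertical below 0.35 rad).
4. brush tip at the bottom of the tallest beaker a second time (all of step 2), for 0.05 s.
5. brush tip at the bottom inside the middle-sized beaker (within 12 mm of its inner floor) (z of brush in the frame of beaker_mid below 0.018 m and horizontal distance between brush and beaker_mid below 0.024 m and angle between beaker_mid's own z axis and vertical below 0.35 rad), for 0.05 s.
6. brush drawn up towards the mouth of the middle-sized beaker (tip above 60 % of its height) (z of brush in the frame of beaker_mid above 0.04 m and horizontal distance between brush and beaker_mid below 0.035 m and angle between beaker_mid's own z axis and vertical below 0.35 rad).
7. brush tip at the bottom of the middle-sized beaker a second time (all of step 5), for 0.05 s.
8. brush tip at the bottom inside the shortest beaker (within 12 mm of its inner floor) (z of brush in the frame of beaker_short below 0.018 m and horizontal distance between brush and beaker_short below 0.024 m and angle between beaker_short's own z axis and vertical below 0.35 rad), for 0.05 s.
9. brush drawn up towards the mouth of the shortest beaker (tip above 60 % of its height) (z of brush in the frame of beaker_short above 0.029 m and horizontal distance between brush and beaker_short below 0.035 m and angle between beaker_short's own z axis and vertical below 0.35 rad).
10. brush tip at the bottom of the shortest beaker a second time (all of step 8), for 0.05 s.
At the end, for the whole second after the job is handed in: every beaker present stands upright (within 7 degrees) and still on the drawer's floor, inside its walls; the brush stands still, bristles-down in the holder (tip within 26 mm of its axis, 25 mm of its inner floor, leaning under 34 degrees); the dial is within 0.1 rad of zero (x of beaker_tall in the frame of drawer between -0.092 and 0.092 m and y of beaker_tall in the frame of drawer between -0.142 and 0.142 m and z of each of beaker_tall, beaker_mid, beaker_short in the frame of drawer below 0.014 m and angle between each of beaker_tall, beaker_mid, beaker_short's own z axis and vertical below 0.12 rad and linear speed of each of beaker_tall, beaker_mid, beaker_short below 0.02 m/s and x of beaker_mid in the frame of drawer between -0.092 and 0.092 m and y of beaker_mid in the frame of drawer between -0.142 and 0.142 m and x of beaker_short in the frame of drawer between -0.092 and 0.092 m and y of beaker_short in the frame of drawer between -0.142 and 0.142 m and horizontal distance between brush and brush_holder below 0.026 m and z of brush in the frame of brush_holder below 0.03 m and angle between brush's own z axis and vertical below 0.6 rad and linear speed of brush below 0.03 m/s and value of joint timer below 0.1 rad); the robot touches nothing.
It fails at once if the shaker is moved more than 30 mm (distance of glitter_shaker from where it was at the start of the episode above 0.03 m).
It fails at once if the bead jar is moved more than 30 mm (distance of bead_jar from where it was at the start of the episode above 0.03 m).
It fails at once if the stapler is moved more than 30 mm (distance of stapler from where it was at the start of the episode above 0.03 m).
Of beaker_tall, beaker_mid, beaker_short only 2 to 3 are there at a start; the rules pass over those that are not, and their reading is None.
At some moment in a run one of beaker_tall, beaker_mid, beaker_short may be knocked a few centimetres aside while the robot is not near it.
It also fails if it takes over 210 s, if anything falls off the work surface, if the arm or the gripper's body presses on something with over 40 N, if the wrist force passes 120 N, or if a joint passes its speed limit or range.

## Working session

There is one attempt and no reset: what is moved stays moved. The work goes in short steps, each a Python script; the robot and the scene stay as the last script left them, time stands still between calls to the robot, and variables do not carry over. Pictures are saved under pics/ and viewed, at most 14 in all, crops included, and the job is handed in when it is done.

```bash
ls; mkdir -p pics; python3 - <<'E'
from plant import bot
import cv2
for n in("scene","top"):
    cv2.imwrite(f"pics/{n}0.png",cv2.resize(bot.camera(n),(800,600))[...,::-1]); print(bot.get_calibration(n))
print(bot.get_calibration("wrist")); print(bot.read_state())
E
```

```text
pics
{'fx': 499.331470139322, 'fy': 499.331470139322, 'cx': 260.7665317713809, 'cy': 195.6656568519735, 'distortion': array([-0.07599701,  0.        ,  0.        ,  0.        ,  0.        ]), 'view': array([[ 6.84974593e-01,  7.28510744e-01,  9.05006184e-03,
        -3.16266937e+02],
       [-6.44550334e-01,  6.00147248e-01,  4.73685705e-01,
         3.09917163e+02],
       [ 3.39653756e-01, -3.30295894e-01,  8.80647460e-01,
        -1.55144527e+03],
       [ 0.00000000e+00,  0.00000000e+00,  0.00000000e+00,
         1.00000000e+00]])}
{'fx': 470.559432388952, 'fy': 470.559432388952, 'cx': 249.06623672962104, 'cy': 191.90442702262968, 'distortion': array([0.05116902, 0.        , 0.        , 0.        , 0.        ]), 'view': array([[-1.19802374e-03, -9.99923824e-01, -1.22846178e-02,
        -3.61695462e+01],
       [ 9.98586258e-01, -1.84906813e-03,  5.31231199e-02,
        -5.30196338e+02],
       [-5.31417883e-02, -1.22036078e-02,  9.98512405e-01,
        -1.32140862e+03],
       [ 0.00000000e+00,  0.00000000e+00,  0.00000000e+00,
         1.00000000e+00]])}
{'fx': 284.8164700117177
[... 513 characters left out ...]
+00]])}
{'t': 0.1, 'joint_pos': array([-8.55902338e-01,  3.59321589e-01,  1.11936864e-02, -3.01081262e-04,
       -1.22411403e+00, -2.88129156e-01]), 'qvel': array([-0.00037979, -0.00193642,  0.00144137,  0.0004946 , -0.00151115,
       -0.00102542]), 'tau': array([-8.96872316e-04, -5.84164560e+01,  2.93754548e+01,  7.01555416e+00,
        1.01893200e-02, -3.00874956e-05]), 'tcp_pos': array([ 279.19516216, -614.03084706,  188.43248154]), 'eef_rot': array([-2.11716661e-01,  9.77330810e-01,  7.01842426e-04, -2.23371210e-04]), 'contact_force': array([-0.35126655,  0.34008817, -0.20490128]), 'moment': array([-0.00768314,  0.01340966, -0.00490992]), 'finger_force': 0.0, 'width': 87.4508148568955}
```

View pics/scene0.png

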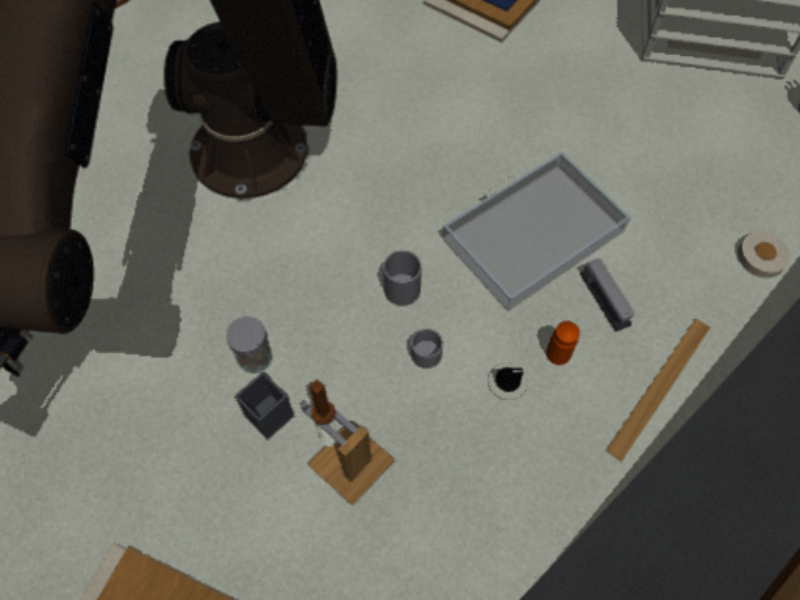

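View pics/top0.png

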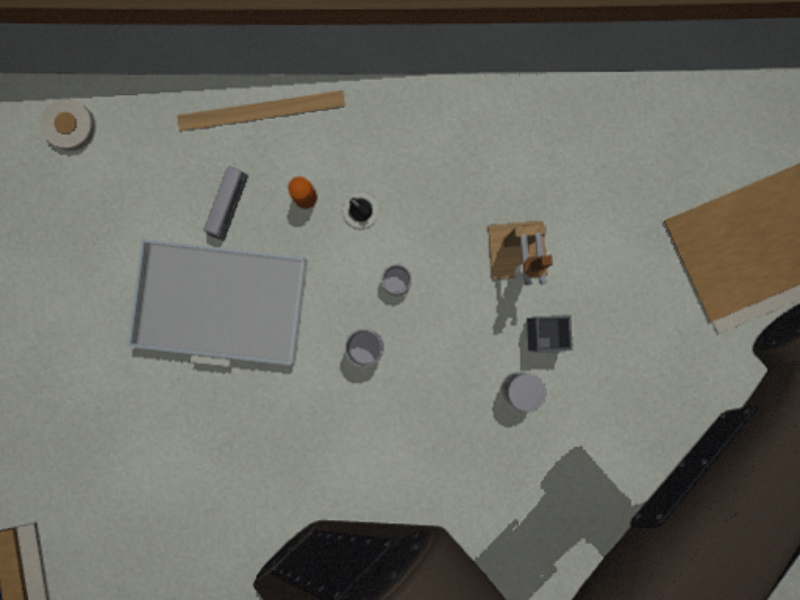

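Both views show two beakers (top view 800px: larger at (365,348), smaller at (396,280)). The drawer is on the left and the timer dial at (359,210). The hook stand with the brush is at (535,265), the holder at (549,334), and the jar at (525,392). I'll enlarge this area.

```bash
cat > h.py <<'E'
from plant import bot
import numpy as np, cv2
from scipy.spatial.transform import Rotation as R
def K(c): return np.array([[c['fx'],0,c['cx']],[0,c['fy'],c['cy']],[0,0,1]])
def px2w(name,uv,z,st=None):
    c=bot.get_calibration(name)
    n=cv2.undistortPoints(np.array([[uv]],float),K(c),c['distortion'])[0,0]
    d=np.array([n[0],-n[1],-1])
    if name=="wrist":
        T=np.eye(4);T[:3,:3]=R.from_quat(st['eef_rot']).as_matrix();T[:3,3]=st['tcp_pos'];M=T@c['T_tool_cam']
    else: M=np.linalg.inv(c['view'])
    o=M[:3,3];d=M[:3,:3]@d
    return (o+d*(z-o[2])/d[2])
def down(yaw):
    "tool down, tool x axis at world angle yaw"
    return (R.from_euler('z',yaw)*R.from_euler('x',np.pi)).as_quat()
def crop(name,fn,x,y,w,h,s):
    im=bot.camera(name)[y:y+h,x:x+w,::-1]
    cv2.imwrite(fn,cv2.resize(im,None,fx=s,fy=s,interpolation=cv2.INTER_CUBIC))
E
python3 - <<'E'
from h import *
crop("top","pics/tA.png",210,100,160,170,3.5)
crop("top","pics/tB.png",80,95,170,150,3.5)
crop("scene","pics/sA.png",140,130,220,200,3)
E
```

```text
(no output)
```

View pics/tA.png

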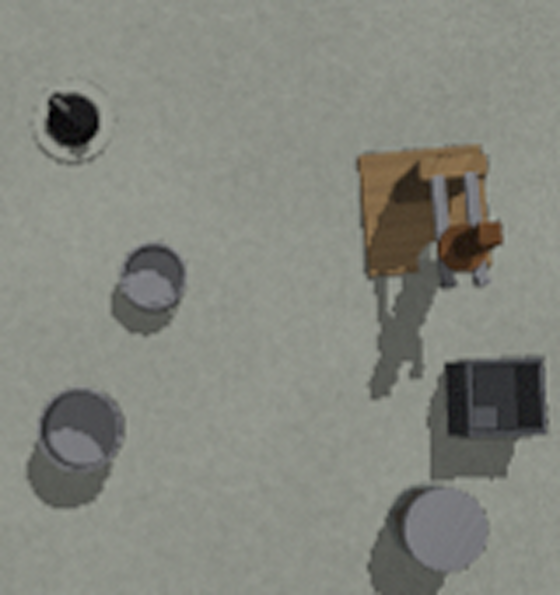

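View pics/tB.png

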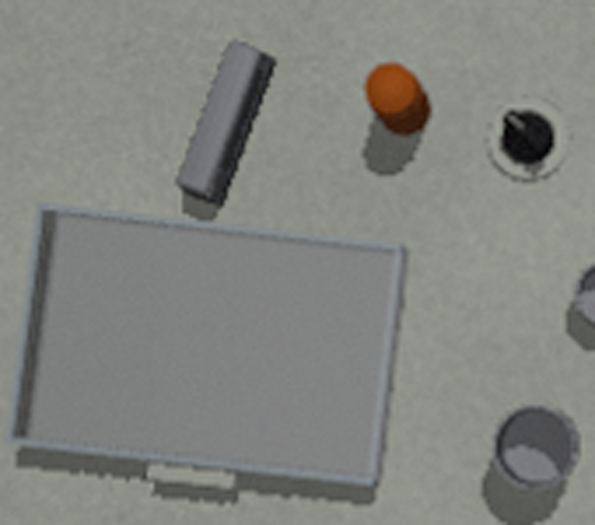

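View pics/sA.png

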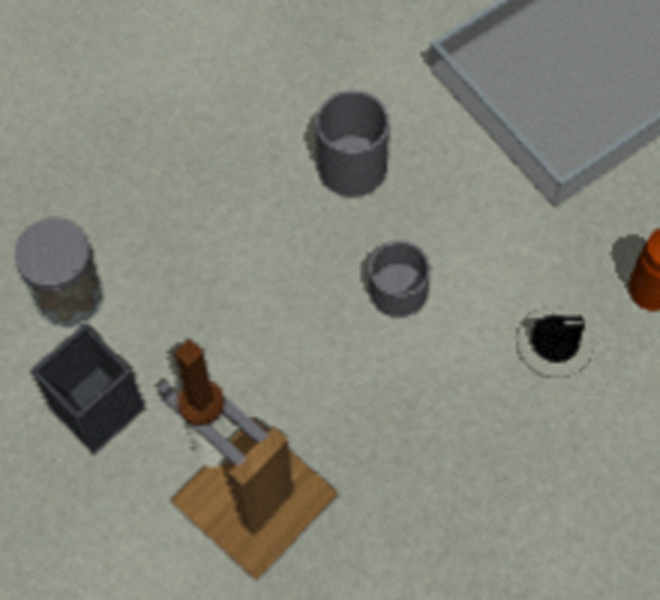

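Readings in tA: tall rim (82,428), short rim (153,277), dial (73,121), brush handle top (490,235), holder rim corners (447,365),(541,357),(547,430),(449,438), jar lid (446,529). In tB the drawer rim corners are (40,208),(403,246),(376,482),(15,440).

```bash
python3 - <<'E'
from h import *
A=lambda x,y,z:px2w("top",(210+(x-1.25)/3.5,100+(y-1.25)/3.5),z).round(1)[:2]
B=lambda x,y,z:px2w("top",(80+(x-1.25)/3.5,95+(y-1.25)/3.5),z).round(1)[:2]
S=lambda x,y,z:px2w("scene",(140+(x-1)/3,130+(y-1)/3),z).round(1)[:2]
print("tall",A(82,428,84),A(82,428,66),S(353,126,84),S(353,126,66), "diam", np.linalg.norm(A(40,428,84)-A(125,428,84)))
print("short",A(153,277,48),A(153,277,66),S(399,270,48),S(399,270,66),"diam", np.linalg.norm(A(121,277,48)-A(186,277,48)))
print("dial",A(73,121,10),A(73,121,30),S(556,342,10),S(556,342,30))
print("brushtop",A(490,235,250),S(190,348,250))
print("collar",A(466,246,153),S(201,402,153))
print("prong ends",A(447,283,150),A(481,280,150),"roots",A(438,180,145),A(470,177,145), "base",[A(*p,12) for p in((358,158),(487,148),(368,276))],"post",A(420,158,145),A(485,152,145))
print("holder",np.mean([A(*p,90) for p in((447,365),(541,357),(547,430),(449,438))],axis=0),[A(*p,90) for p in((447,365),(541,357),(547,430),(449,438))],[S(*p,90) for p in((86,327),(131,374),(93,415),(35,372))])
print("jar",A(446,529,94),S(53,249,94))
print("drawer",[B(*p,45) for p in((40,208),(403,246),(376,482),(15,440))],S(432,43,45),S(558,190,45))
print("shaker",B(391,90,94),"stapler",[B(*p,46) for p in((233,42),(181,183),(262,50),(212,195))])
E
```

```text
tall [445.9   5.1] [445.7   6. ] [445.3   1.8] [437.4   9.3] diam 65.1000768048702
short [564.7 -49.3] [563.2 -49.4] [563.3 -53.5] [569.1 -59.9] diam 51.40009727617255
dial [695.9  16. ] [692.3  15. ] [695.3  12.1] [699.4   4.2]
brushtop [ 575.7 -274.3] [ 572.5 -273.8]
collar [ 578.1 -276.5] [ 574.9 -276.8]
prong ends [ 551.5 -263. ] [ 553.6 -287.6] roots [ 627.4 -258.1] [ 629.5 -281.4] base [array([ 664.3, -216.2]), array([ 672. , -320.6]), array([ 568. , -223.5])] post [ 643.7 -245.2] [ 647.8 -292.5]
holder [ 468.95 -309.45] [array([ 493.6, -272.8]), array([ 499.6, -343.8]), array([ 444.3, -347.5]), array([ 438.3, -273.7])] [array([ 439.1, -292.4]), array([ 496.3, -291.4]), array([ 502.9, -335.9]), array([ 442. , -347.5])]
jar [ 370.  -269.8] [ 365.8 -269.2]
drawer [array([634.5, 401.5]), array([603.9, 113.5]), array([417. , 133.9]), array([450.8, 418. ])] [412.2 135.2] [602.4 107. ]
shaker [718.7 116.9] stapler [array([767.4, 249.6]), array([654.3, 290. ]), array([760.9, 226.4]), array([644.7, 265.3])]
```

```bash
python3 - <<'E'
from h import *
yaw=np.radians(184.4)
for p in([575,-275,201],[500,-283,330],[445,3,200],[564,-51,200],[695,14,150],[470,-310,300]):
    print(p,bot.solve_ik(p,down(yaw)), bot.solve_ik(p,down(yaw-np.pi)))
bot.move_ptp([510,-284,380],down(yaw)); s=bot.read_state(); print(s['tcp_pos'],s['eef_rot'],s['t'])
np.save('st1.npy',s,allow_pickle=True)
cv2.imwrite("pics/w1.png",cv2.resize(bot.camera("wrist"),(800,600),interpolation=cv2.INTER_CUBIC)[...,::-1])
E
```

```text
[575, -275, 201] [-0.1404477   0.29047225 -0.05927469  0.         -1.22104939 -1.35355414] [-0.1404477   0.29047225 -0.05927469  0.         -1.22104939  1.78803851]
[500, -283, 330] [-0.17467419  0.13444325  0.02718372  0.         -1.46353679 -1.31932765] [-0.17467419  0.13444325  0.02718372  0.         -1.46353679  1.82226501]
[445, 3, 200] [ 4.52343768e-01 -3.94222187e-02 -4.48943173e-01 -4.44089210e-16
 -1.16127537e+00 -1.94634561e+00] [ 4.52343768e-01 -3.94222187e-02 -4.48943173e-01  4.44089210e-16
 -1.16127537e+00  1.19524705e+00]
[564, -51, 200] [ 2.55342979e-01  1.73650267e-01 -2.15780689e-01 -4.44089210e-16
 -1.18136537e+00 -1.74934482e+00] [ 2.55342979e-01  1.73650267e-01 -2.15780689e-01  4.44089210e-16
 -1.18136537e+00  1.39224783e+00]
[695, 14, 150] [ 2.99682945e-01  4.15111235e-01  7.06086869e-03 -4.44089210e-16
 -1.16274596e+00 -1.79368478e+00] [ 2.99682945e-01  4.15111235e-01  7.06086869e-03  4.44089210e-16
 -1.16274596e+00  1.34790787e+00]
[470, -310, 300] [-0.23545955  0.1213377  -0.05348546  0.         -1.39597317 -1.25854229] [-0.23545955  0.1213377  -0.05348546  0.         -1.39597317  1.88305036]
[ 509.68216434 -284.46982358  379.42190913] [-3.81851246e-02  9.99270581e-01  1.08630967e-04 -4.35822665e-04] 1.8833
```

View pics/w1.png

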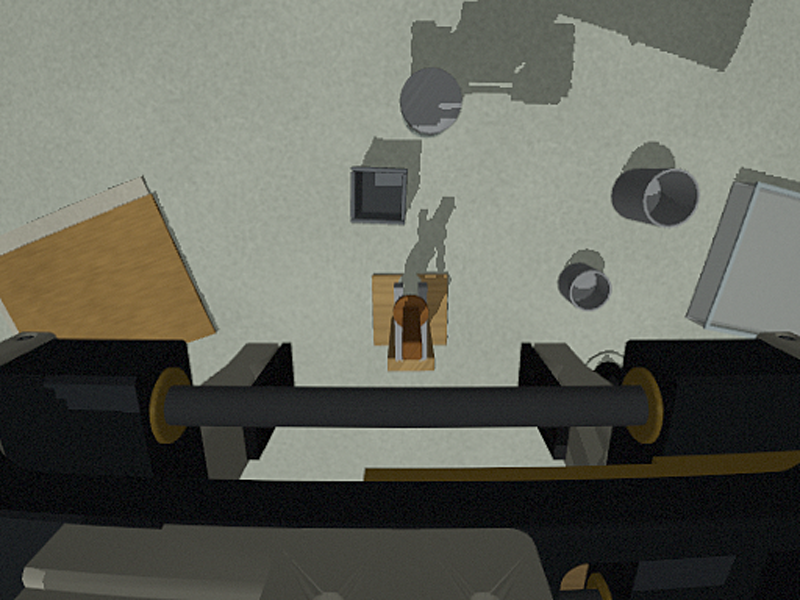

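The wrist view shows the brush's collar at (410,310) and its handle top around (412,346). The holder rim corners are about (350,167),(406,167),(407,223),(351,223). Base back corners are (373,275),(449,274).

```bash
python3 - <<'E'
from h import *
s=np.load('st1.npy',allow_pickle=True).item()
W=lambda x,y,z:px2w("wrist",((x-.28)/1.5625,(y-.28)/1.5625),z,s).round(1)[:2]
print("collar",W(410,310,153),"top",W(412,346,250))
print("holder",[W(*p,90) for p in((350,167),(406,167),(407,223),(351,223))])
print("base",W(373,275,12),W(449,274,12), "jar",W(431,101,94))
print("tall",W(670,197,84),"short",W(590,291,48))
im=bot.camera("wrist")[165:250,225:310,::-1]
cv2.imwrite("pics/w1c.png",cv2.resize(im,None,fx=6,fy=6,interpolation=cv2.INTER_CUBIC))
E
```

```text
collar [ 571.9 -274.8] top [ 570.5 -274.3]
holder [array([ 438.7, -348.2]), array([ 434.4, -289.2]), array([ 493.2, -283.6]), array([ 497.8, -344.5])]
base [ 572.9 -321.8] [ 564.2 -223.1] jar [ 367.3 -268.8]
tall [441.2   5.9] short [564.1 -49.4]
```

View pics/w1c.png

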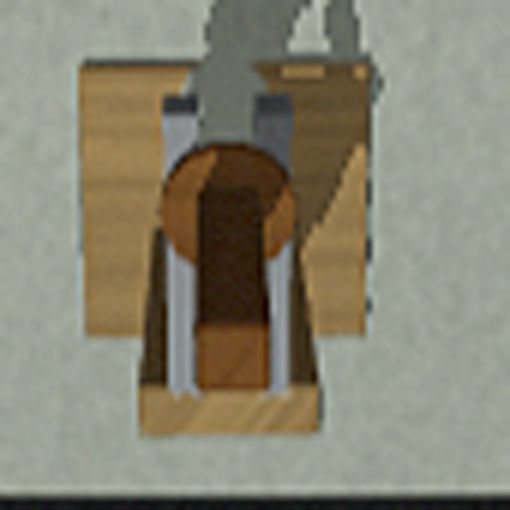

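```bash
python3 - <<'E'
from h import *
q=down(np.radians(185)); x,y=572.5,-274.5
bot.move_gripper(60,20)
bot.move_ptp([x,y,310],q); bot.line_to([x,y,201],100)
bot.move_gripper(0,35); s=bot.read_state(); print(s['tcp_pos'],s['width'],s['finger_force'],s['contact_force'])
bot.line_to([x,y,285],80)
bot.line_to([x-90*.996,y-90*.087,285],100)
s=bot.read_state(); print(s['tcp_pos'],s['width'],s['contact_force'],s['t'])
cv2.imwrite("pics/t2.png",cv2.resize(bot.camera("top")[90:300,190:400,::-1],None,fx=2.8,fy=2.8,interpolation=cv2.INTER_CUBIC))
E
```

```text
[ 572.52939661 -274.53105883  200.99181191] 15.853275026578105 34.99804079532623 [-0.40094121 -0.25341587  0.00537739]
[ 483.27156317 -282.31937947  284.87992929] 0.2980083647374295 [-0.36830401 -0.02019261 -0.51520849] 7.425
```

View pics/t2.png

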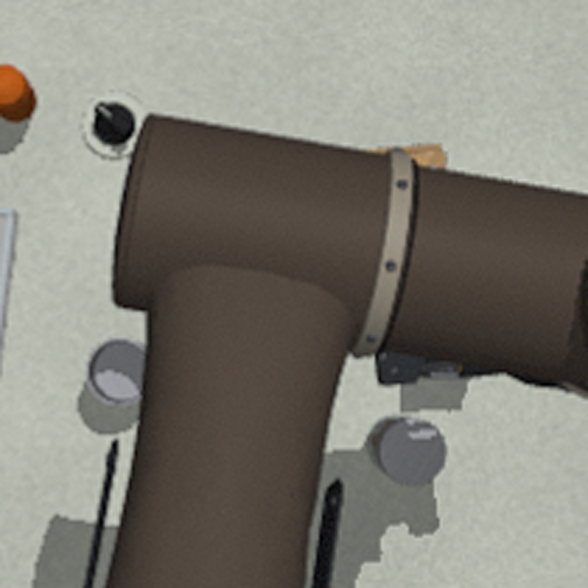

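The fingers closed fully, to 0.3 mm, so the brush slipped out. I'll look for it.

```bash
python3 - <<'E'
from h import *
bot.line_to([483,-282,380],150)
s=bot.read_state(); np.save('st2.npy',s,allow_pickle=True)
a=cv2.resize(bot.camera("wrist")[80:250,180:430],None,fx=3,fy=3,interpolation=cv2.INTER_CUBIC)
cv2.imwrite("pics/w2.png",a[...,::-1])
E
```

```text
(no output)
```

View pics/w2.png

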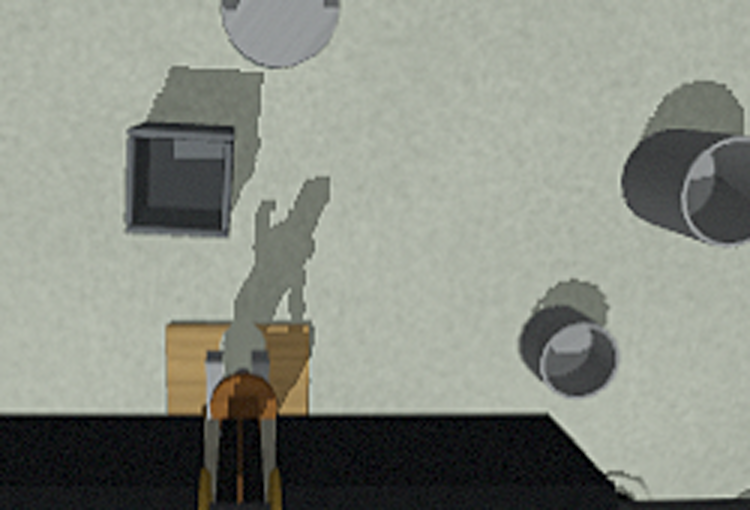

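The brush is still on its hook at (243,390). I'll retry with a firmer grip and monitor the lift.

```bash
python3 - <<'E'
from h import *
q=down(np.radians(185)); x,y=573.5,-274.5
bot.move_gripper(60,20)
bot.move_ptp([x,y,310],q); bot.line_to([x,y,197],100)
bot.move_gripper(10,60)
def p(t):
    s=bot.read_state(); print(t,s['tcp_pos'].round(1),s['width'].round(2),round(s['finger_force'],1),s['contact_force'].round(2),s['moment'].round(2))
p('grip'); bot.pause(.3); p('g2')
for z in(199,202,207,214,222,235):
    bot.line_to([x,y,z],20); p(z)
    if bot.read_state()['width']<12: break
E
```

```text
Traceback (most recent call last):
AttributeError: 'float' object has no attribute 'round'
```

```bash
cat >> h.py <<'E'
def p(t):
    s=bot.read_state(); print(t,round(s['t'],1),s['tcp_pos'].round(1),round(float(s['width']),2),round(float(s['finger_force']),1),s['contact_force'].round(2),s['moment'].round(2)); return s
E
python3 - <<'E'
from h import *
x,y=573.5,-274.5
p('grip')
for z in(199,202,207,214,222,235):
    bot.line_to([x,y,z],20); 
    if p(z)['width']<12: break
E
```

```text
grip 12.0 [ 573.4 -274.5  196.9] 15.7 59.9 [-0.35  0.06 -0.7 ] [-0.04  0.02 -0.06]
199 12.3 [ 573.6 -274.5  199.1] 15.66 59.9 [-0.65 -0.26 -0.92] [-0.03 -0.01 -0.01]
202 12.6 [ 573.6 -274.5  202.2] 15.29 59.9 [-0.42  0.1  -0.07] [ 0.01 -0.06 -0.02]
207 13.0 [ 573.6 -274.5  207.2] 15.6 59.9 [-0.24  0.2  -0.3 ] [-0.05  0.03  0.02]
214 13.5 [ 573.5 -274.5  214.1] 15.45 59.9 [-0.4   0.29  0.38] [-0.04 -0.01 -0.  ]
222 14.0 [ 573.5 -274.5  222.1] 15.13 59.9 [ 0.72 -0.33 -1.35] [ 0.01  0.03 -0.06]
235 14.8 [ 573.5 -274.5  234.9] 15.59 59.9 [-0.41 -0.12 -0.76] [-0.08 -0.01 -0.02]
```

```bash
python3 - <<'E'
from h import *
x,y=573.5,-274.5
for z in(250,270,285):
    bot.line_to([x,y,z],30); p(z)
a=bot.camera("wrist")[150:300,180:360]; b=bot.camera("scene")[150:300,170:350]
cv2.imwrite("pics/w3.png",cv2.resize(np.hstack([a,b]),None,fx=2.2,fy=2.2,interpolation=cv2.INTER_CUBIC)[...,::-1])
E
```

```text
250 15.5 [ 569.2 -270.3  237.4] 15.18 59.7 [  5.99  -1.7  -52.08] [-0.91 -2.78  0.09]
270 16.3 [ 564.5 -267.5  247.1] 14.7 58.8 [  5.2   -4.   -88.88] [-2.32 -3.    0.07]
285 16.9 [ 574.1 -274.7  287.7] 10.08 0.0 [-0.12  0.18  0.3 ] [0.03 0.06 0.01]
```

View pics/w3.png

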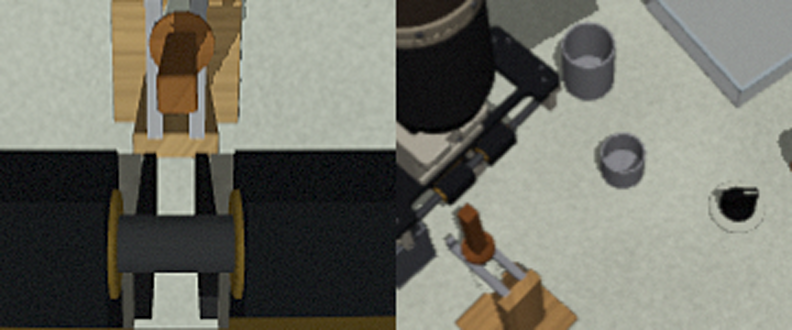

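The bristle head (29 mm) can't pass up between the prongs, which are 15 mm apart, so I'll lift only 25 mm before drawing out. The brush still hangs, with its collar at (182,45) and handle top at (177,92) in the crop.

```bash
python3 - <<'E'
from h import *
s=bot.read_state()
print(px2w("wrist",(180+181/2.2,150+43/2.2),153,s),px2w("wrist",(180+177/2.2,150+93/2.2),250,s))
q=down(np.radians(185)); x,y=573,-274.5
bot.move_gripper(60,40)
bot.line_to([x,y,310],150,q); bot.line_to([x,y,201],80)
bot.move_gripper(10,50); p('grip')
bot.line_to([x,y,214],30); p(1)
bot.line_to([x,y,226],30); p(2)
bot.line_to([x-54,y-4.7,226],60); p(3)
bot.line_to([x-54,y-4.7,350],80); p(4)
E
```

```text
[ 571.18451765 -270.85615197  153.        ] [ 570.17538832 -273.35386651  250.        ]
grip 20.6 [ 573.  -274.4  200.9] 15.6 49.9 [ 0.27  0.39 -0.79] [ 0.16  0.03 -0.02]
1 21.2 [ 573.  -274.5  214.1] 15.53 49.9 [-0.34 -0.08 -0.57] [-0.06  0.01 -0.01]
2 21.7 [ 573.  -274.5  226.2] 15.51 49.9 [ 0.09 -0.23 -1.3 ] [ 0.05 -0.05 -0.01]
3 22.8 [ 519.3 -279.2  225.9] 15.5 49.9 [-0.42  0.49 -1.66] [ 0.01 -0.04  0.02]
4 24.5 [ 518.8 -279.1  349.4] 15.12 49.9 [ 0.26  0.64 -1.37] [-0.03 -0.01  0.  ]
```

```bash
python3 - <<'E'
from h import *
q=down(np.radians(185))
bot.move_ptp([444.5,4.5,350],q); bot.line_to([444.5,4.5,270],100); p(1)
a=bot.camera("top")[130:270,200:340]; b=bot.camera("scene")[130:270,190:330]
cv2.imwrite("pics/w4.png",cv2.resize(np.hstack([a,b]),None,fx=2.8,fy=2.8,interpolation=cv2.INTER_CUBIC)[...,::-1])
E
```

```text
1 26.6 [444.9   4.5 270.6] 15.09 49.9 [-0.03  0.03 -0.3 ] [-0.02 -0.01 -0.04]
```

View pics/w4.png

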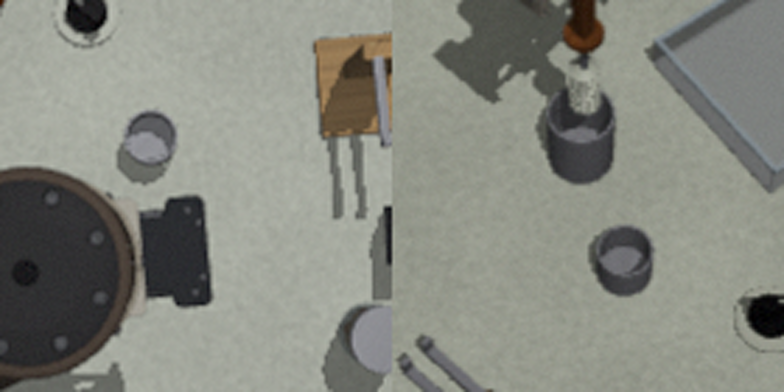

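The scene crop shows the bristle tip centre at about (584,106), above the beaker rim at (580,119). I'll check the tip position.

```bash
python3 - <<'E'
from h import *
f=lambda x,y,z: print(px2w("scene",(190+(x-393.4)/2.8,130+(y-1.4)/2.8),z).round(1))
f(585,104,104.5); f(583,34,218); f(580,120,84); f(624,254,48)
E
```

```text
[445.    6.  104.5]
[442.5   5.2 218. ]
[445.6  -1.   84. ]
[563.8 -55.2  48. ]
```

```bash
python3 - <<'E'
from h import *
x,y=444.5,1
bot.line_to([x,y,270],60)
bot.line_to([x,y,195],60); p(0)
bot.line_to([x,y,177],30); p(1); bot.pause(.25)
bot.line_to([x,y,236],60); bot.pause(.1)
bot.line_to([x,y,177],60); p(2); bot.pause(.25)
bot.line_to([x,y,300],100); p(3)
x,y=564,-53
bot.move_ptp([x,y,300],down(np.radians(185))); bot.line_to([x,y,245],80); p(4)
a=bot.camera("scene")[130:270,190:330]
cv2.imwrite("pics/w5.png",cv2.resize(a,None,fx=4,fy=4,interpolation=cv2.INTER_CUBIC)[...,::-1])
E
```

```text
0 28.3 [444.8   1.1 195.4] 15.41 49.9 [-0.32  0.58 -1.91] [-0.03 -0.03 -0.05]
1 29.1 [444.6   1.  177. ] 15.21 49.9 [-0.09  0.04 -1.19] [-0.05  0.01  0.01]
2 31.7 [444.8   1.1 177.4] 15.25 49.9 [-0.44 -0.17 -0.8 ] [-0.   -0.01 -0.01]
3 33.3 [444.2   0.9 299.3] 14.98 49.9 [-0.44  0.6  -0.41] [-0.01 -0.03  0.03]
4 34.7 [564.3 -53.  245.6] 15.13 49.9 [ 1.14 -1.06 -0.66] [-0.03  0.03  0.02]
```

View pics/w5.png

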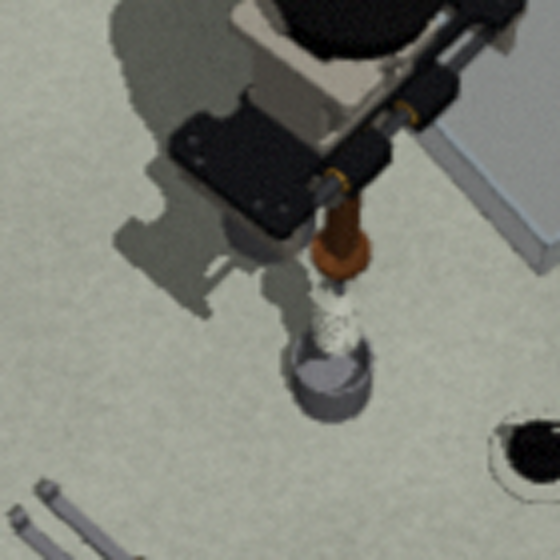

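Brush tip in the crop is at about (337,346), above the short beaker's rim at (331,358). I'll feel for the floor here to confirm the tip height.

```bash
python3 - <<'E'
from h import *
f=lambda x,y,z: px2w("scene",(190+(x-1.5)/4,130+(y-1.5)/4),z).round(1)
t=f(337,344,79.5); b=f(331,357,48); print(t,b)
x,y=564.3+b[0]-t[0],-53+b[1]-t[1]; x=np.clip(x,558,570);y=np.clip(y,-59,-48);print(x,y)
bot.line_to([x,y,245],50)
bot.line_to([x,y,182],50); p(0)
for z in(178,176,174,173,172,171,170,169):
    bot.line_to([x,y,z],20); bot.pause(.1)
    if abs(p(z)['contact_force'][2])>4: break
E
```

```text
[567.3 -54.5  79.5] [561.1 -52.5  48. ]
558.1000000000001 -51.0
0 36.5 [558.3 -51.  182.4] 15.53 49.9 [ 0.56  0.01 -0.93] [-0.04 -0.08  0.  ]
178 36.9 [558.1 -51.  178. ] 15.22 49.9 [ 0.8   0.26 -0.45] [-0.01 -0.    0.03]
176 37.3 [558.1 -51.  176. ] 15.54 49.9 [ 0.51 -0.17 -1.07] [-0.   -0.02 -0.02]
174 37.6 [558.1 -51.  174. ] 15.61 49.9 [ 0.32  0.02 -0.68] [-0.02 -0.05  0.01]
173 38.0 [558.1 -51.  173. ] 15.42 49.9 [ 0.32 -0.64 -0.41] [ 0.02 -0.02 -0.02]
172 38.3 [558.1 -51.  172. ] 15.52 49.9 [ 0.46 -0.12 -0.78] [-0.02 -0.03 -0.04]
171 38.7 [558.6 -51.  171.7] 15.39 50.0 [-0.22  0.13  4.85] [ 0.12  0.15 -0.05]
```

```bash
python3 - <<'E'
from h import *
q=down(np.radians(185)); x,y=558.3,-51
bot.line_to([x,y,174],30); bot.pause(.2)
bot.line_to([x,y,208],60); bot.pause(.1)
bot.line_to([x,y,174],50); p(1); bot.pause(.25)
bot.line_to([x,y,340],100); p(2)
x,y=466,-316
bot.move_ptp([x,y,340],q); bot.line_to([x,y,280],100); p(3)
a=bot.camera("scene")[200:340,110:250]; b=bot.camera("top")[130:270,280:420]
cv2.imwrite("pics/w6.png",cv2.resize(np.hstack([a,b]),None,fx=2.8,fy=2.8,interpolation=cv2.INTER_CUBIC)[...,::-1])
E
```

```text
1 40.8 [558.5 -51.  174.2] 15.61 49.9 [ 0.14  0.09 -0.71] [ 0.01 -0.06 -0.04]
2 42.8 [558.1 -51.  339.4] 14.96 49.9 [ 1.84 -0.07 -1.57] [-0.01 -0.04 -0.01]
3 44.7 [ 466.5 -316.   280.6] 15.18 49.9 [-0.07 -1.05  0.41] [-0.09 -0.02  0.03]
```

View pics/w6.png

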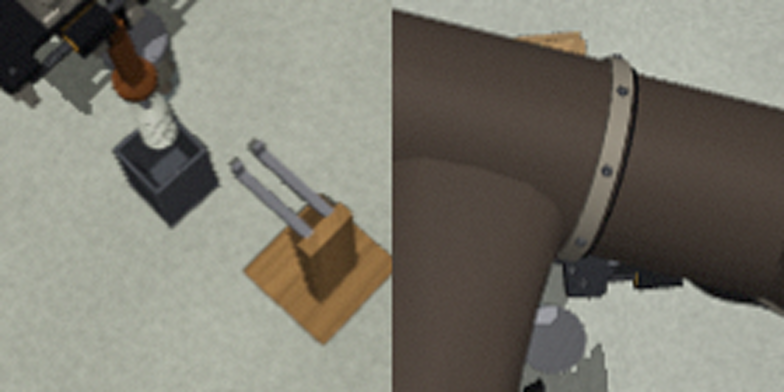

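The tip is at about (160,135) over the holder mouth, centre (162,150). I'll compute the relative offset, lower the brush and release it. Then I'll look at the dial from the wrist camera.

```bash
python3 - <<'E'
from h import *
f=lambda x,y,z: px2w("scene",(110+(x-.9)/2.8,200+(y-.9)/2.8),z).round(1)
t=f(160,137,114.6);h=f(162,150,90);print(t,h)
d=np.clip((h-t)[:2],-5,5); x,y=466+d[0],-316+d[1]
bot.line_to([x,y,280],50); bot.line_to([x,y,190],60); p(1)
bot.line_to([x,y,173],30); p(2)
bot.move_gripper(50,20); bot.pause(.5)
bot.line_to([x,y,300],100); p(3)
bot.move_ptp([640,14,260],down(np.radians(180))); s=p(4); np.save('st3.npy',s,allow_pickle=True)
a=bot.camera("wrist"); b=bot.camera("scene")[180:340,100:230]
cv2.imwrite("pics/w7.png",np.hstack([cv2.resize(a[60:260,150:350],(440,440),interpolation=cv2.INTER_CUBIC),cv2.resize(b,(358,440),interpolation=cv2.INTER_CUBIC)])[...,::-1])
E
```

```text
[ 467.8 -315.   114.6] [ 468.  -317.8   90. ]
1 46.7 [ 466.4 -318.9  190.4] 15.18 49.9 [-0.18 -0.04 -0.95] [ 0.03 -0.   -0.05]
2 47.4 [ 466.3 -318.9  173.1] 15.33 49.9 [ 0.98 -0.37 -1.29] [ 0.01 -0.09 -0.06]
3 50.1 [ 465.9 -318.6  299.2] 50.22 0.0 [ 0.17 -0.69 -0.61] [ 0.   -0.01  0.03]
4 51.5 [639.9  13.  260.3] 50.03 0.0 [ 0.29 -0.36  1.13] [-0.02 -0.04 -0.  ]
```

View pics/w7.png

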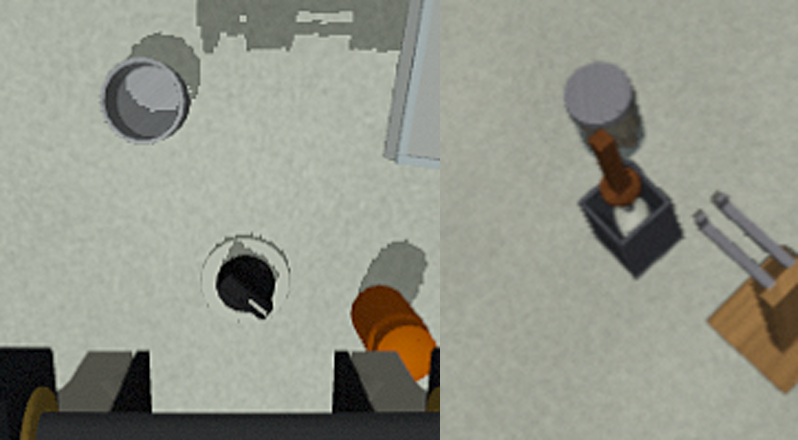

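The brush stands in the holder. In the wrist view the dial is at about (245,283), with its bar's white mark pointing to the lower right. I'm out of picture views, so the rest is numeric. I'll move closer and extract the white mark.

```bash
python3 - <<'E'
from h import *
bot.line_to([675,14,125],150); s=p(4); np.save('st4.npy',s,allow_pickle=True)
im=bot.camera("wrist"); cv2.imwrite("pics/w8.png",im[...,::-1])
c=bot.get_calibration("wrist"); 
# project dial guess
T=np.eye(4);T[:3,:3]=R.from_quat(s['eef_rot']).as_matrix();T[:3,3]=s['tcp_pos']
P=np.linalg.inv(T@c['T_tool_cam'])@np.array([695,14,25,1]); uv=cv2.projectPoints(np.array([[P[0],-P[1],-P[2]]]),np.zeros(3),np.zeros(3),K(c),c['distortion'])[0].ravel(); print(uv)
u,v=uv.round().astype(int); g=cv2.cvtColor(im,cv2.COLOR_RGB2GRAY)
print(u-34,v-40)
for r in g[v-40:v+46:2,u-34:u+36]: print(''.join(' .:-=+*#%@'[min(9,x//22)] for x in r))
E
```

```text
4 52.7 [675.5  14.  126.1] 50.03 0.0 [-0.33  0.34  0.43] [-0.02 -0.04 -0.02]
[258.91144353 195.37778419]
225 155
%%%%%%%%%%%%%%%%%%%%%%%%%%%%%%%%%%%%%%%%%%%%%%%%%%%%%%%%%%%%%%%%%%%%%%
%%%%%%%%%%%%%%%%%%%%%%%%%%%%%%%%%%%%%%%%%%%%%%%%%%%%%%%%%%%%%%%%%%%%%%
%%%%%%%%%%%%%%%%%%%%%%%%%%%%%%++++++++++++#####%%%%%%%%%%%%%%%%%%%%%%%
%%%%%%%%%%%%%%%%%%%%%%%##++====+****+*++++===++###%%%%%%#%%%%%%%%%%%%#
%%%%%%%%%%%%%%%%%%%%%#==+**#######%%%%%%%%%%%#*+===++=%%%%%%%%%%%%%%%%
%%%%%%%%%%%%%%%%%%#==+#%%%%##+++++##%%%%%%%%%%%%%%#*==+=%%%%%%%%%%%%%%
%%%%%%%#%%%%%%%%==*#%%%%%##+++++++++++=%%%%%%%%%%%%%%#+==##%%%%%%%%%%%
%%%%%%%%%%%%%%==#%%%%%%%%+++++++++++++++=%%%%%%%%%%%%%%%#=+##%#%%%%%##
%%%###%%%%%%%=*%%%%%%%%##+++++++++=+++++++++####%%%%%%%%%%+==#%%%%%%##
%%%%%%%%%%%#*#%%%%%%%%%++++===:.          .=++++##%%%%%%%%%#==%%%%%%%%
%%%%%%%%%%*#%%%%%%%%%%#++=.               ..  -=++#%%%%%%%%%%+==%%%%%%
%%%%%%#%%##%%%%%%%%%%@=:     .             ....  .++=%%%%%%%%%+=%%%%%%
%%%%%%#%#*%%%%%%%%%@=              ..        . ..  =++=%%%%%%%%+#%%#%%
##%%%%%%*%%%%%%%%%%@.                . .    .  .... .=+#%%%%%%%#
[... 1365 characters left out ...]
%%%%%%%%%%###%%%%%%%%%%%%%%%%%%%%%%%%%%%%%%%%%%%%%%%%%%%%##%%
%%%%%%%%%%%%%%%%%%%%%#%%%%%%%%%%%%%%%%%%%%%%%%%%%%%%#%#%%%%%%%%%%%###%
%%%%%%%%%%%%%%%%%%%%%%%%%%%%%%%%%%%%%%%%%%%%%%%#%##%%%%%%%%%%%%%%%%#%%
#%%%%%%%%%%%%%%%%%%%%%%%%%%%%%%%#%%%%%%%%%%%%%%%%%%%%%%%%#####%%#%%%#%
####%%%%%%%%%%%%%%%%%%%%%%%%%%##%%%%%%%%%%%%%%%%%%%%%%%%%##%%%%%###%%#
%%%%%####%%%%%%%%%%%%%%%%%%%%%%%%%%%%%%%%%%%%%%%%%%%###%####%%%%%%%%%#
%%%%%%%%%%%%%%%%%%%%%#%%%%%%%%%#%%%%%%%%%#%%%%%%%%%%%%%%%%#%##%%%%%%%%
##%%%%%%%%%%%%%%%%%%%%%%%%%%%%##%%##%%%%###%%%%%%%%%##%%%%%##%%%%%%%%%
##%%%%%%%%%%%%%%%%%%%%%%%%%%%%%####%%%%%%%%%%%%%%%%%%%%%%%%%%%%%#%%%%%
##%%%%%%%%%%%%%%##%%%%%#####%%%%#%%%%%%%%%%%%%%%%%%%%#%%%%%%%%%%%%%%%%
```

The mark is clear: it runs from (264,201.5) to (276,211.5), so the bar lies at roughly 45°. I'll get the bar angle and height by intersecting the top and wrist rays.

```bash
python3 - <<'E'
from h import *
s=np.load('st4.npy',allow_pickle=True).item()
A=lambda x,y,z:px2w("top",(210+(x-1.25)/3.5,100+(y-1.25)/3.5),z).round(1)[:2]
S=lambda x,y,z:px2w("scene",(140+(x-1)/3,130+(y-1)/3),z).round(1)[:2]
for z in(10,20,30,40,50):
    W=lambda x,y:px2w("wrist",(x,y),z,s)[:2]
    a,b=W(264.5,202),W(276,211.5); d=b-a
    print(z,"mark",a.round(1),b.round(1),"ang",np.degrees(np.arctan2(d[1],d[0])).round(1),"len",np.linalg.norm(d).round(1),"top tip",A(52,97,z),"scene tip",S(582,321,z),"base c",W(261,188).round(1), "disc c",W(260,193).round(1))
for yw in range(45,270,25): 
    for o in(0,180):
        q=bot.solve_ik([695,14,40],down(np.radians(yw+o)));print(yw,o,None if q is None else q[5].round(2),end=' | ')
E
```

```text
10 mark [707.7  20.4] [719.5  33.9] ang 49.0 len 17.9 top tip [715.7  33.2] scene tip [697.3  43.5] base c [690.9  16.4] disc c [696.8  15.2]
20 mark [704.4  20.2] [715.7  33.3] ang 49.0 len 17.3 top tip [713.8  32.6] scene tip [699.3  39.3] base c [688.   16.3] disc c [693.8  15.2]
30 mark [701.   20.1] [712.   32.7] ang 49.0 len 16.8 top tip [711.9  32. ] scene tip [701.3  35.1] base c [685.2  16.3] disc c [690.8  15.2]
40 mark [697.6  19.9] [708.2  32.1] ang 49.0 len 16.2 top tip [709.9  31.3] scene tip [703.4  30.9] base c [682.3  16.2] disc c [687.7  15.2]
50 mark [694.2  19.7] [704.4  31.5] ang 49.0 len 15.6 top tip [708.   30.7] scene tip [705.4  26.7] base c [679.5  16.2] disc c [684.7  15.2]
45 0 2.06 | 45 180 -1.09 | 70 0 2.49 | 70 180 -0.65 | 95 0 2.93 | 95 180 -0.21 | 120 0 -2.92 | 120 180 0.22 | 145 0 -2.48 | 145 180 0.66 | 170 0 -2.05 | 170 180 1.1 | 195 0 -1.61 | 195 180 1.53 | 220 0 -1.17 | 220 180 1.97 | 245 0 -0.74 | 245 180 2.41 |
```

```bash
python3 - <<'E'
from h import *
x,y=696,15.5; q=down(np.radians(229))
bot.move_gripper(34,15)
bot.line_to([x,y,125],100); bot.move_ptp([x,y,125],q); bot.line_to([x,y,60],80)
for z in(32,27,22):
    bot.line_to([x,y,z],25); s=p(z)
    if abs(s['contact_force'][2])>4: break
    bot.move_gripper(2,15); s=p('closed')
    if s['width']>4: break
    bot.move_gripper(34,15)
E
```

```text
32 56.7 [696.2  15.5  32.2] 34.03 0.0 [0.36 1.27 0.38] [ 0.01  0.07 -0.  ]
closed 57.4 [696.   15.5  32. ] 2.24 0.0 [-0.31 -0.63  0.01] [0.07 0.01 0.01]
27 58.5 [695.8  15.4  26.6] 34.29 0.0 [ 0.31 -0.1   0.28] [-0.02  0.03 -0.02]
closed 59.3 [696.   15.5  27. ] 2.16 0.0 [-0.55 -0.45  0.12] [0.04 0.02 0.03]
22 60.4 [695.8  15.4  21.6] 33.91 0.0 [0.16 0.89 0.24] [ 0.03  0.03 -0.07]
closed 61.1 [696.   15.5  22. ] 2.2 0.0 [ 0.08 -0.01  0.5 ] [-0.    0.06 -0.02]
```

```bash
python3 - <<'E'
from h import *
x,y=696,15.5
bot.move_gripper(34,15)
for z in(18,14,10,7):
    bot.line_to([x,y,z],20); s=p(z)
    if abs(s['contact_force'][2])>4: bot.line_to([x,y,z+3],20); 
    bot.move_gripper(2,15); s=p('closed')
    if s['width']>4: break
    bot.move_gripper(34,15)
E
```

```text
18 62.5 [695.8  15.5  17.7] 34.04 0.0 [-0.73 -0.01 -0.94] [-0.    0.02 -0.05]
closed 63.2 [696.   15.5  18. ] 2.07 0.0 [ 0.2  -0.02  0.3 ] [-0.01  0.05 -0.03]
14 64.3 [695.8  15.5  13.7] 34.01 0.0 [-0.5   0.74  0.18] [0.07 0.02 0.03]
closed 65.0 [696.   15.5  14. ] 1.6 0.0 [-0.19 -0.04 -0.02] [-0.02  0.   -0.01]
10 66.2 [695.8  15.4   9.7] 34.13 0.0 [ 0.26  0.03 -0.11] [ 0.04  0.01 -0.03]
closed 66.9 [696.   15.5  10. ] 1.53 0.0 [ 0.56 -0.52  0.08] [ 0.04 -0.02 -0.  ]
7 68.0 [695.8  15.5   6.7] 33.86 0.0 [ 0.82  0.61 -0.81] [ 0.04 -0.06 -0.01]
closed 68.7 [696.1  15.5   7.1] 2.27 0.5 [-1.89  0.2   0.74] [0.02 0.02 0.01]
```

```bash
cat >> h.py <<'E'
def proj(name,P,st=None):
    c=bot.get_calibration(name)
    if name=="wrist":
        T=np.eye(4);T[:3,:3]=R.from_quat(st['eef_rot']).as_matrix();T[:3,3]=st['tcp_pos'];V=np.linalg.inv(T@c['T_tool_cam'])
    else: V=c['view']
    P=V@np.append(P,1.); return cv2.projectPoints(np.array([[P[0],-P[1],-P[2]]]),np.zeros(3),np.zeros(3),K(c),c['distortion'])[0].ravel()
def asc(im,u,v,w,h,sy=2,sx=1):
    u,v=int(u),int(v); print('origin',u-w,v-h); g=cv2.cvtColor(im,cv2.COLOR_RGB2GRAY)
    for r in g[max(0,v-h):v+h:sy,max(0,u-w):u+w:sx]: print(''.join(' .:-=+*#%@'[min(9,x//22)] for x in r))
E
python3 - <<'E'
from h import *
s=bot.read_state(); print(s['eef_rot'].round(3),s['joint_pos'].round(2))
im=bot.camera("wrist"); cv2.imwrite("pics/w9.png",im[...,::-1])
uv=proj("wrist",[696,15.5,10],s);print(uv)
asc(im,256,300,150,84,6,3)
sc=bot.camera("scene"); cv2.imwrite("pics/s9.png",sc[...,::-1]); uv=proj("scene",[696,15.5,20]);print(uv); asc(sc,*uv,35,30)
E
```

```text
[-0.415  0.91   0.    -0.   ] [ 0.3   0.54 -0.14 -0.   -0.89 -1.02]
[258.82490098 211.96238392]
origin 106 216
@@@@@@@@@%%@@@@@@@@%@@@@@@@@@@@%%*++++*++*-                   +*++++++*********@#%******************
      . ..   .    .  ..    .   @+======-  *  .  .   ...        -=======* . .       .                
        .        .         ..  +=======   **    . . .       .   -=======     .    ..              . 
    ...  ..   .   ..   .  ..   -=====-:   *+++  .        .:**  . =======     .        ..   ..       
   .        .   .        .  :::-======    @%%%%%@ . *   #@@%%    -======::-   . .    .     .. .     
.........................   -:-:=====.    @@@@@@@   *   %@@@@     ======::-: ........... ..... .....
:::.::::::::::::::.:::::...:-:::::::::::::::::::::::::::::::::::::::::::::-- .......... .......... .
::::::::::::::::::::::::.. :-::::::::::::::::::::::::::::::::::::::::::::::= ........ ..............
:::.:.:::::::::::::::::... =-::::::::::::::::::::::::::::::::::::::::::::::= .......................
::::::::.:::::::::::..:: . --::::::::::::::::::::::::::::::::::::::::::::::= ...
[... 3311 characters left out ...]
##%+===========--=-:    .   .      .     . .  ..    .-%######
############+=========-==---:.  ..... .. . .. . . .      .::. :#######
############+==============-:.   .  . .      .   .  ..:. .... :*######
###########%#+=============-.  . ... ... .   .................-#######
###%#########%#+===========-:-.   ...............::.:::::----+*#######
#################%%########+===+=+++++****************################
######################################################################
######################################################################
#######%##############################################################
###########################################################%####%#####
```

```bash
python3 - <<'E'
from h import *
p(0)
im=cv2.imread("pics/w9.png")[...,::-1]
asc(im,260,200,66,50,2,1)
E
```

```text
0 69.5 [696.   15.5   7. ] 33.9 0.0 [ 0.08 -0.23  0.74] [0.02 0.09 0.01]
origin 194 150
%%%%%%@@@%*+********+++++*****+*++*++*+******++*********++++*+++************++*+***********+********+++***********++++++************
%%%%%%%@%*+********+++++******++++++++*******+*******++++++*+++++++*+*****++**+*+*******************+***********+++++***************
@%%%%%%*++******+++++++++***+*++++++++**++***********+++++**+*++++++****++++++********+***+************************++***********++*+
@%%%%%@#*+******+++++++++++++++++++++*+++*******+************++++********+*+++**********+++++******************++****++*******+*++**
%%%%%%%*+++******+++++++++++++*+**+++++++++***+**+************+***********+*+*+*********+++++*****+**+*+*+****+*++************+++++*
%%%%%%@#*++*+***++***+++++++*+*****+++++++****+*++++***********************************+++++++++++++*****+++***++**********+***+*+**
%%%%%%%*+++**++**++**+*++++*******++++++++****+++++++**************************++*****++++++++*+*++++***+++*+*+*+************++*****
%%%%%%@#+++***++******++++*+*******+++++++****++++++****++++=================++++
[... 4937 characters left out ...]
         .===================-.::::
:::::-==================:      .      @@%%%%%%%%%%%%%%%@@#.   .    +**-  .  .   #%@@%%@@%%@@%@             -==================-:::::
:::::--================-. .           @@%%%%%%%%%%%%%%%%@%.        +**-  ..     %@%%%%%%%%%%@@             .-=================-:::::
::::::-===============-:              @@@@%%%%%%%%%%%%%%@%.        +**-         %@%%%%%%%%%%%@     .        .-================::::::
::--::================-.              @@@@@@@@@@@@@@@@@@@%.        =**+         %@@@@@@@@@@@@@              .-================:::-::
:.....................................:..:.:::...:..::.:::.........:..:..:......:::....::.:.::........:............................:
```

```bash
python3 - <<'E'
from h import *
s4=np.load('st4.npy',allow_pickle=True).item(); s=bot.read_state()
for z in(0,5,10,15,20,25,30):
    print(z,px2w("wrist",(260,191),z,s4)[:2].round(1),px2w("wrist",(263,210),z,s)[:2].round(1),'base',px2w("wrist",(261,191),z,s4)[:2].round(1),px2w("wrist",(261,213),z,s)[:2].round(1),'w',np.linalg.norm(px2w("wrist",(232,210),z,s)-px2w("wrist",(293,210),z,s)).round(1), np.linalg.norm(px2w("wrist",(241,191),z,s4)-px2w("wrist",(279.5,191),z,s4)).round(1))
print(proj("wrist",s['tcp_pos'],s))
E
```

```text
0 [698.  15.] [695.1  19.2] base [698.   16.2] [697.9  20.1] w 46.5 45.5
5 [696.5  15. ] [693.9  17.8] base [696.5  16.2] [696.6  18.6] w 45.3 44.8
10 [695.  15.] [692.8  16.4] base [695.   16.2] [695.4  17.2] w 44.2 44.1
15 [693.6  15. ] [691.6  14.9] base [693.6  16.1] [694.2  15.7] w 43.1 43.4
20 [692.1  15. ] [690.5  13.5] base [692.1  16.1] [692.9  14.2] w 41.9 42.7
25 [690.6  15. ] [689.3  12.1] base [690.6  16.1] [691.7  12.8] w 40.8 42.0
30 [689.1  15. ] [688.1  10.6] base [689.1  16.1] [690.5  11.3] w 39.6 41.3
[258.89559085 210.46070366]
```

```bash
python3 - <<'E'
from h import *
x,y=694,15.5
bot.line_to([x,y,7],20)
for z in(5,3,1,-1):
    try: bot.line_to([x,y,z],10)
    except Exception as e: print(e);break
    s=p(z)
    if abs(s['contact_force'][2])>4: break
bot.move_gripper(2,15); p('closed')
im=bot.camera("wrist"); asc(im,260,204,60,46,2,1)
E
```

```text
5 70.2 [693.9  15.5   4.8] 34.1 0.0 [ 0.17 -0.13 -0.42] [ 0.1   0.06 -0.05]
3 70.5 [693.9  15.5   2.9] 33.83 0.0 [-0.65  0.42 -0.38] [ 0.04  0.1  -0.04]
1 70.8 [693.9  15.5   0.9] 34.42 0.0 [-0.5  -0.25 -0.07] [ 0.01  0.05 -0.01]
-1 71.2 [693.9  15.5  -1.2] 34.08 0.0 [ 0.14 -0.15  0.18] [ 0.    0.02 -0.02]
closed 71.7 [694.   15.6  -1. ] 13.69 15.0 [-0.57  0.93  0.17] [0.22 0.23 0.01]
origin 200 158
****++++++++++++*+++++++++++++++++++***++++++++++++++++++++++**++++++*++*++*++++++*+++****+*+++++****++*+*+++++++*****++
***+++++++++++++++++++++++++++++++++**+++********+++++++++*+*+**+++++++++++***++++++++*+*+*+++++++++*+++++++++++*******+
++**+++++++++++++++++++++++++++++++*++++++************+*****+++*++++++*++++***++++++++++++++++++++++++++++++++*+*+**+++*
++*++*+++++++++++++*++++++++++++++***++++++++***************+*+****++**+++++*++++++++++++++++++**+++++++++++*++*****++++
+*+++++++++++++++++*****+++++++++++*+++++++++++******+++*********+**+*+++++++++++++++++++++++++**++++++++++++******+++++
++++++++++++++++++++++++*++++++++++++++++++++++*+++==================++++++++****++++++**+++
[... 4168 characters left out ...]
-:::-=========.                        ..               =======-=-:::-. .  .      . .   .   . .
        .      .  .   . ---:::========-     .                                    =========:::---      .       ..  .     
...... .. ...........   ---:::-==-====:.       .   .          .                . :====-==-:::---.  ....... . .. ... ....
............... ....   :--::::-=======.        .      . . .--=   .                ==-=-==-::::--:  ............. .......
...... .............   :--::::-======-.                   -**#                    -======-::::---   ..... .........  . .
...... ........ ....   ---::................................................................::--=  .....................
```

Gripped the bar at 13.7 mm, with the tip reading about −1. Now turning counter-clockwise in steps and watching the moment.

```bash
cat > turn.py <<'E'
from h import *
import sys
x,y,z=694,15.5,-1
a0,a1=map(float,sys.argv[1:3])
for a in np.arange(a0+8,a1+.1,8):
    bot.line_to([x,y,z],40,ori=down(np.radians(a))); bot.pause(.1)
    s=bot.read_state(); r=R.from_quat(s['eef_rot']).as_matrix()
    ya=np.degrees(np.arctan2(r[1,0],r[0,0]))%360
    print(a,ya.round(1),round(s['t'],1),round(float(s['width']),1),s['contact_force'].round(1),s['moment'].round(2))
    if abs(s['moment'][2])>1.2 or abs(ya-a%360)>4 or np.linalg.norm(s['contact_force'])>15: break
E
python3 - <<'E'
from h import *
bot.move_gripper(2,30); p(0)
E
python3 turn.py 229 309
```

```text
0 71.9 [694.   15.6  -1. ] 13.07 30.0 [-0.7   0.2   0.95] [ 0.37  0.41 -0.03]
237.0 236.8 72.3 13.4 [-1.4  1.2  1.7] [0.43 0.51 0.01]
245.0 244.8 72.7 13.7 [-1.6  1.3  1.4] [0.61 0.75 0.02]
253.0 252.8 73.1 13.6 [-2.1  2.1  2.5] [0.7  0.92 0.03]
261.0 260.8 73.5 13.5 [-1.8  2.4  2.8] [0.77 1.   0.  ]
269.0 268.8 73.9 13.8 [-2.7  2.8  3.2] [ 0.84  1.18 -0.  ]
277.0 276.8 74.3 13.2 [-2.4  1.9  4.2] [0.89 1.35 0.03]
285.0 284.8 74.7 13.6 [-4.1  2.   3.5] [0.97 1.5  0.02]
293.0 292.8 75.1 13.7 [-3.5  3.7  4.1] [0.97 1.58 0.09]
301.0 300.8 75.5 13.4 [-4.6  2.1  5. ] [ 0.99  1.66 -0.01]
309.0 308.7 75.9 13.9 [-5.6  3.1  4.6] [0.94 1.81 0.02]
```

```bash
python3 - <<'E'
from h import *
bot.move_gripper(34,20); p(0)
bot.line_to([694,15.5,125],100)
bot.move_ptp([675.5,14,126],down(np.pi)); s=p(1); np.save('st5.npy',s,allow_pickle=True)
im=bot.camera("wrist"); cv2.imwrite("pics/w10.png",im[...,::-1]); asc(im,259,191,36,32,2,1)
E
```

```text
0 76.5 [694.1  15.5  -1. ] 33.77 0.0 [-0.19 -0.8   0.04] [-0.07  0.16 -0.05]
1 79.8 [675.5  14.  125.9] 34.17 0.0 [0.55 0.14 0.19] [ 0.01 -0.07  0.03]
origin 223 159
%%%%%%%%%%%%%%%%%%%%%%%%%%%%%%%%##++++++++++%%@##%%%%%##%%%%%%%%%%%%%%%%
%%%%%%%%%%%%%%%%%%%%%%%%%######===+++++++++===+++####%++##%%%%%%%%%%%%%%
%%%%%%%%%%%%%%%%%%%%%%%##+=+*###%%%%%%%%%%%%%%#**=++++++++%%%%%%%%%%%%%%
%%%%%%%%%%%%%%%%%%%%#**+*#%%%%%%%%%%%%%%%%%%%%%%@@+++=+++++@%%%%%%%%%%%%
%%%%%%%%%%%%%%%%%%#*+#%%%%%%%%%%%%%%%%%%%%%%%%@+++++++++=+++=%%%%%%%%%%%
%%%%%%%%%%%%%%%%#*#%%%%%%%%%%%%%%%######+++@@+++++++++++++=++##%%%%%%%%%
%%%%%%%%%%%%%%%#*%%%%%%%%%%%%####%+++++*+*++++++++++++++++++===#%%%%%%%%
%%%%%%%%%%%%%%*#%%%%%%%%%%%#%+=+:.:        -==+*+++++++++++#%#==%%%%%%%%
%%%%%%%%%%%%%*%%%%%%%%%%%@#+.:  ..........      -+*++++++++@%%#+#+%%%%%%
%%%%%%%%%%%%*%%%%%%%%%%@#-  ............          :=*+++++=%%%%%+=%%%%%%
%%%%%%%%%%%*%%%%%%%%%@#%  ............               -*++@%%%%%%%+@%%%%%
%%%%%%%%%%*%%%%%%%%%@%: ..........        .           .*+@%%%%%%%#=#%%%%
%%%%%%%%%#%%%%%%%%%@+  .........                       .+@
[... 695 characters left out ...]
    ........................ -%@%%%%%%%%%%%%%%%%%
%%%%%%%%%%%%%%%%%%%@-  .................. ....... -%@%%%%%%%%%%%%%%%%%%%
%%%%%%%%%%%%%%%%%%%@: ................ ...... =-%#@%%%%%%%%%%%%%%%%%%%%%
%%%%%%%%%%%%%%%%%%%%%= ...........  .==--*+###@%%%%%%%%%%%%%%%%%%%%%%%%%
%%%%%%%%%%%%%%%%%%%%%@%  ......  -%@@%%%%%%%%%%%%%%%%%%%%%%%%%%%%%%%%%%%
%%%%%%%%%%%%%%%%%%%%%%%%+  .  .##@%%%%%%%%%%%%%%%%%%%%%%%%%%%%%%%%%%%%%%
%%%%%%%%%%%%%%%%%%%%%%%%%%#+##@%##%%%%%%%%%%%%%%%%%%%%%%%%%%%%%%%%%%%%%%
%%%%%%%%%%%%%%%%%%%%%%%%%%%%%%%%%%%%%%%%%%%%%%%%%%%%%%%%%%#%%%%%%%%%%%%%
#@+++++=#%%%%%%%%%%%%%%%%%%%%%%%%%%%%%%%%%%%%%%%%%%%%%%%%%%%%%%%%%=++++=
-*.     #%%%%%%%%%%%%%%%%%%%%%%%%%%%%%%%%%%%%%%%%%%%%%%%%%%%%%%%%#
```

The dial turned the expected 80°; the mark now runs (263,199)→(276,189), about 129°. The gripped height is odd though, so I'll touch the bare counter to find the true fingertip height.

```bash
python3 - <<'E'
from h import *
s=bot.read_state()
for z in(10,20,33): print(z,px2w("wrist",(262.5,200),z,s)[:2].round(1))
bot.move_gripper(0,10)
bot.line_to([635,25,126],150); bot.line_to([635,25,12],120); p(0)
for z in np.arange(10,-40,-2.):
    bot.line_to([635,25,z],25)
    if bot.read_state()['contact_force'][2]>4: p(z);break
bot.line_to([635,25,125],150); p(1)
E
```

```text
10 [705.   18.1]
20 [701.7  18. ]
33 [697.4  17.8]
0 82.2 [635.7  25.1  12.8] 0.56 0.0 [-0.38  0.2   0.43] [-0.02  0.    0.05]
-38.0 88.4 [635.3  25.1 -37. ] 0.42 4.2 [-3.04  0.29  8.24] [0.1  1.   0.01]
1 89.6 [634.3  24.9 123.8] 0.04 0.0 [-0.8   0.58  0.37] [-0.01 -0.01  0.03]
```

The true fingertip sits about 37 mm above the reported TCP. I'll check where the tip appears in the wrist image.

```bash
python3 - <<'E'
from h import *
s=bot.read_state()
for t in(0,-10,-20,-30,-37,-45,-60):
    r=R.from_quat(s['eef_rot']).as_matrix(); print(t,[proj("wrist",s['tcp_pos']+r@np.array([x,0,t]),s).round(0) for x in(0,9.5)])
im=bot.camera("wrist"); cv2.imwrite("pics/w11.png",im[...,::-1]); asc(im,259,222,50,44,2,1)
E
```

```text
0 [array([259., 211.]), array([259., 199.])]
-10 [array([259., 216.]), array([259., 203.])]
-20 [array([259., 222.]), array([259., 208.])]
-30 [array([258., 228.]), array([258., 214.])]
-37 [array([258., 232.]), array([258., 218.])]
-45 [array([258., 238.]), array([258., 223.])]
-60 [array([258., 251.]), array([258., 234.])]
origin 209 178
%%%%%%%%%#%%%%%%%%%%%%%%%%%%%%%%%%%%%%%%%%%%%%%%%%%%%%%%%%%%%%%#%%%%%%%%%%%%%%%%%%%%%%%%###%%%%%%%%#
%%%%%%%####%%%%%%%%%%%%%%%%%%%%%%%#%%%%%%%%%%%%%%%%%%%%%%%%%%%%%%%##%%%%%%%%%##%%%%%%%%%###%%%%%%%%%
%%%%%%%%%%%%%%%%%%%%%%%%%%%%%%%%%%%%%%%%%%%%%%%%%%%%%%###%%%%#%%%%%%%%##%%%%%%#%%%%%%%###%%%#%%%%#%#
%%%%%%%%%%%%%%%%%%%%%%%%%%%%%%%%%%%%%%%%%%%%%%%%%%%%%%%%%%%%%%%%%%%%%%%#%%%%%%%%%%%%%%%%%%%###%%%%%#
%%%%%%%%%%%%%%%%%%##%%%%%%%%%%%%%%%%%%%%#%%%%%%#%%%%%%%%%%%%%%%%%%%%%%%%%%%%%%%%%%%%%%%%%%%#%%%#%%%#
%%%%%%%%%%%%%%%%%%#%%%%%%%%%%%%%%%%%%%%%%%%%%%%%%%%%##%%%%%%%%%%%%%%%%%%%%%%%%%%##%##%%%%%%%%%%%%%##
%%%%%%%%%%%%%%%%%%%%%%%%%%%%%%%%%%%%%%%%%%%%%%%%%%%%%%%%%%%%%%%%%%%%%%%%%%%%%%%%%%%%##%#%%%%%%###%#%
%%%%%%%%%%%%%%%%#%%%%%%%%%%%%%%%%%%%%%%%%%%%%%%%%%%
[... 2985 characters left out ...]
....... ... ......  . .......  ---.::..::..........:...:--= .  ........... .  ....   . . . . .
 ....... .. . . .  . .  . . .... ..  ---:::::..::.:.:.::::::::--= . ...  ....  ..... . .... . .. .. 
 ..   .  .. .. . .  .  .... ..... ...=--::.::::::::::::::::::.:-=. ... ... . . .  .. .. .. .. .... .
 ..   .. .. ......  ..  ... ..   .. .=--:::::::::::::::::::::.--=... .. . ... .  ...     .  .....  .
........... . ...... .. .. ..... .  .=--:::::::::::::::::::::::--.. .    ... .. .  .  . ..... ......
 .  ...... .. . ... ....... ....... .==:::::::::::::::::::::::--=. .. ...... ..  ..  ...   .....  ..
....    . .. ..... .. . .... ....   .=--:::::::::::::::::::::.-==.  .    . .   ...... . . .. ...  ..
```

```bash
python3 - <<'E'
from h import *
s=bot.read_state(); r=R.from_quat(s['eef_rot']).as_matrix()
for t in(-66,-80,-90,-103):
    print(t,[proj("wrist",s['tcp_pos']+r@np.array([x,0,t]),s).round(0)[1] for x in(20,30,39)])
# dial now
s5=np.load('st5.npy',allow_pickle=True).item()
E
```

```text
-66 [np.float64(220.0), np.float64(201.0), np.float64(183.0)]
-80 [np.float64(232.0), np.float64(211.0), np.float64(191.0)]
-90 [np.float64(242.0), np.float64(220.0), np.float64(198.0)]
-103 [np.float64(258.0), np.float64(233.0), np.float64(210.0)]
```

All the evidence says the fingers and body sit 37 mm above the nominal TCP, so the gripper body clears the shaker. Resuming the dial.

```bash
sed -i 's/^x,y,z=.*/x,y,z=694,16.5,-1/' turn.py; python3 - <<'E'
from h import *
bot.move_gripper(34,20)
bot.move_ptp([694,16.5,60],down(np.radians(309))); bot.line_to([694,16.5,-1],80); p(0)
bot.move_gripper(2,30); p(1)
E
python3 turn.py 309 437
```

```text
0 93.4 [ 6.945e+02  1.660e+01 -6.000e-01] 34.37 0.0 [ 0.39  0.32 -0.21] [-0.03  0.17 -0.02]
1 93.8 [ 6.935e+02  1.600e+01 -6.000e-01] 13.09 30.0 [-4.05 -2.31  5.42] [-0.79  1.44  0.08]
317.0 317.0 94.2 13.3 [-3.4 -1.7  5.2] [-0.91  1.62  0.04]
325.0 325.0 94.6 13.4 [-4.7 -2.8  5.3] [-1.04  1.6   0.05]
333.0 333.0 95.0 13.4 [-3.3 -3.7  6.7] [-1.16  1.68  0.03]
341.0 341.0 95.4 13.4 [-3.1 -3.9  6.2] [-1.21  1.66  0.07]
349.0 349.0 95.8 13.7 [-4.8 -3.   6.4] [-1.37  1.63 -0.02]
357.0 357.0 96.2 13.5 [-3.9 -4.4  6. ] [-1.48  1.64  0.09]
365.0 4.8 96.6 14.0 [-3.5 -4.5  6.1] [-1.52  1.34 -0.74]
373.0 12.6 97.0 15.6 [-2.8 -4.8  5.1] [-1.83  1.21 -1.08]
381.0 20.6 97.4 18.4 [-1.2 -3.6  4.2] [-1.87  0.9  -1.37]
```

The stop was felt near 362°, where the moment rose and the bar slipped in the pads. I'll back off to a gentle press, release, and check the beakers by template matching.

```bash
cat >> h.py <<'E'
def find():
    old=cv2.resize(cv2.imread("pics/sA.png"),(220,200),interpolation=cv2.INTER_AREA)
    new=bot.camera("scene")[...,::-1].copy(); out={}
    for n,(u,v,w,h) in dict(tall=(117.7,48,16,22),short=(133,93,15,17)).items():
        u,v=int(u),int(v); t=old[v-h:v+h,u-w:u+w]
        m=cv2.matchTemplate(new,t,cv2.TM_CCOEFF_NORMED); _,sc,_,l=cv2.minMaxLoc(m)
        out[n]=(l[0]-(u-w)-140,l[1]-(v-h)-130,round(sc,3))
    return out
E
python3 - <<'E'
from h import *
bot.line_to([694,16.5,-1],30,ori=down(np.radians(366))); p(0)
bot.move_gripper(40,20); bot.line_to([694,16.5,60],100); 
bot.move_ptp([675.5,14,126],down(np.pi)); s=p(1)
im=bot.camera("wrist"); asc(im,259,191,32,26,2,1)
print(find())
E
```

```text
0 97.8 [694.6  15.7  -0.8] 14.33 28.7 [ 0.39 -5.87  2.47] [-2.22  0.1  -0.27]
1 101.9 [675.4  14.  125.9] 40.22 0.0 [-0.25  0.66  0.9 ] [-0.03 -0.07 -0.02]
origin 227 165
%%%%%%%%%%%%%%%%#**+*#%%%%%%%%%%##++++++++++++@%#+=++=%%%%%%%%%%
%%%%%%%%%%%%%%##+#%%%%%%%%%%%%%@++++++++++++++%%%%%*=++@%%%%%%%%
%%%%%%%%%%%%#*#%%%%%%%%%%%%%%%##++++++++++++++%%%%%%%#*=+##%%%%%
%%%%%%%%%%%#+%%%%%%%%%%%%%%###++**++*+++++++++%%%%%%%%%#+==#%%%%
%%%%%%%%%%+#%%%%%%%%%%%##%#==-::.     --==++++##%%%%%%%%%#==%%%%
%%%%%%%%%*%%%%%%%%%%%@%=-:  .               =+++#%%%%%%%%%#+#=%%
%%%%%%%#*%%%%%%%%%%@#-   ....                  =+%#%%%%%%%%%++%%
%%%%%%%*%%%%%%%%%%%*  .......                ..  +++=%%%%%%%%+%%
%%%%%%*%%%%%%%%%%%: ........         .       .... .*+@%%%%%%%#=#
%%%%%#%%%%%%%%%%%: ......... .... %%....     ..... .+@%%%%%%%%*%
%%%%%#%%%%%%%%%@. .......... .... @@....     ...... .%%%%%%%%%%*
%%%%%*%%%%%%%%%%............ ....-@%....     ....... +@%%%%%%%%*
%%%%%#%%%%%%%%@= ........... ... -@%. ..     ....... -@%%%%%%%%*
%%%%%#%%%%%%%%@............. ....-@%. ..  .  ....... :@%%%%%%%%+
%%%%%#%%%%%%%%@=............  ...-@%...      ....... *@%%%%%%%##
%%%%%%%%%%%%%%@*............  ...-@%...      ....... %%%%%%%%%%%
%%%%%%#%%%%%%%%@:............ ...-%+. ..     ...... +@%%%%%%%%#%
%%%%%%%%%%%%%%%%%=.......... ...........   ....... -%%%%%%%%%#%%
%%%%%%%%%%%%%%%%%@= ........ ..........  ........ +@%%%%%%%%%%%%
%%%%%%%%%%%%%%%%%%@%........ ..........  ... .. -#@%%%%%%%%%%%%%
%%%##%%%%%%%%%%%%%%%%#= .... .......... ....  -#@%%%%%%%%#%%%%%%
%%%%%%%%%%%%%%%%%%%%%%@%#=   .........     -#@%%%%%%%%%%#%%%%%%%
%%%%%%%%%%%%%#%%%%%%%%%%%@%=  .........  %@%%%%%%%%%%%%%%%%%%%%%
%%%%%%%%%%%%%%%%%%%%%#%%%%@+ .........  .@%%%%%%%%%%%%%%%%%%%%%%
%%%%%%%%%%%%%%%%%%%%%%%%%%@+ .......... :@%%%%%%%%%%%%%%%%%%%%%%
%%%%%%%%%%%%%%%%%%%%%%%%%%@+ .........  :@%%%%%%%%%%%%%%%%%%%%%%
{'tall': (0, 0, 0.898), 'short': (0, 0, 0.774)}
```

The dial now points towards the robot at its stop and the beakers haven't moved. Moving the short beaker first.

```bash
cat > pick.py <<'E'
from h import *
def pickplace(src,dst,tip,dia,yaw0,yaw1):
    zr=tip-37
    bot.move_gripper(88,20)
    bot.move_ptp([*src,zr+110],down(np.radians(yaw0)))
    bot.line_to([*src,zr],90); 
    s=p('down')
    bot.move_gripper(dia-8,20); s=p('grip')
    if s['width']<dia-5: print('MISS'); return
    bot.line_to([*src,zr+110],100); s=p('lift')
    if s['width']<dia-5: print('LOST'); return
    bot.move_ptp([*dst,zr+110],down(np.radians(yaw1)))
    bot.line_to([*dst,zr+20],100); bot.line_to([*dst,zr+5],25); p('place')
    bot.move_gripper(dia+16,20); bot.pause(.2)
    bot.line_to([*dst,zr+110],120); p('up')
E
python3 - <<'E'
from pick import *
print(find())
pickplace((564,-51),(532,316),17,54,185,174)
print(find())
E
```

```text
{'tall': (0, 0, 0.897), 'short': (0, 0, 0.774)}
down 105.0 [564.5 -50.9 -19.4] 87.42 0.0 [-0.34  0.56  0.36] [-0.01 -0.09  0.03]
grip 105.7 [564.  -51.  -19.9] 52.37 20.0 [-0.05  0.53  1.95] [0.25 0.1  0.02]
lift 106.9 [563.5 -51.   89.3] 52.57 20.0 [ 0.37  0.06 -1.93] [ 0.03 -0.05  0.04]
place 110.1 [532.1 316.1 -15. ] 52.25 20.0 [-0.05  0.47 -1.74] [-0.02  0.    0.  ]
up 111.9 [531.5 315.6  89.2] 69.92 0.0 [ 0.75 -0.41  0.37] [-0.02 -0.    0.01]
{'tall': (0, 0, 0.998), 'short': (83, -85, 0.709)}
```

```bash
python3 - <<'E'
from pick import *
pickplace((445,3.5),(519.5,202),45,66,185,174)
bot.move_ptp([430,-60,250],down(np.radians(185))); p('away')
f=find(); print(f)
for n,c in dict(tall=((353,126),84),short=((399,270),48)).items():
    (u,v),h=c; d=f[n]; print(n,px2w("scene",(140+(u-1)/3+d[0],130+(v-1)/3+d[1]),h+4).round(1))
im=bot.camera("top"); cv2.imwrite("pics/t12.png",im[...,::-1])
u,v=proj("top",[526,266,45]);asc(im,u,v,58,45,2,1)
E
```

```text
down 115.1 [445.4   3.7   8.4] 87.46 0.0 [-0.92  0.21  0.4 ] [-0.   -0.05  0.04]
grip 115.6 [445.2   3.6   8.2] 64.32 19.9 [-2.36  1.23  3.82] [ 0.49  0.38 -0.  ]
lift 116.9 [444.5   3.3 117.4] 64.23 19.9 [-0.04 -0.27 -1.34] [ 0.01 -0.03  0.03]
place 119.5 [519.6 202.   13. ] 64.37 19.9 [-0.23 -0.74 -1.84] [-0.01  0.01  0.03]
up 121.3 [519.  201.7 117.2] 82.31 0.0 [-0.15  0.59 -1.04] [0.03 0.05 0.02]
away 122.5 [430.2 -59.5 249.3] 82.23 0.0 [ 0.35 -0.17  0.59] [-0.01 -0.02 -0.04]
{'tall': (69, -24, 0.856), 'short': (83, -85, 0.831)}
tall [519.4 190.3  88. ]
short [532.7 306.   52. ]
origin 81 148
#########%%####%###########%######%%%###%#########+-==++**==-::.=###################################################
###########################%%##%%##%##########%%%##+-:.:--=-::::####################################################
#######################%%#######%##%%##%##%#######%+=====-::.::*####################################################
###############################%%####%%%%%%##%%####+==========*#####################################################
##########*====+++**+*++****
[... 4068 characters left out ...]
##*===============================+++++++******##########***##*********###########*##################*++=::..::::::
###*+++*+*+==============================*#%#%********+++++******#*############***##*****#######*++=::..::::::::::::
###########%%%#####***#****==**==========%############%%%%%#%%%#**======+++*+******#######*++=::.:::::::::::::::::::
################################%##*#%%****++*******####%%%%%%##%#+====+===------:...:--::..::::::::::::::::::::::::
##########################################%==================+***+=============-:.  .:::::::::::::::::::::::::::::::
##########################################***======================**+=:.======-:. .::::::::::::::::::::::::::::::::
```

```bash
python3 -c "
from h import *
bot.pause(.5); p('end'); print(bot.close_job())"
```

```text
end 123.1 [430.  -59.9 250. ] 81.69 0.0 [ 0.03  0.23 -0.39] [-0.05 -0.03 -0.01]
the job is handed in; nothing more can be done
None
```

I handed the job in at about 123 s, before any verdict came back: only the tall and short beakers were present, and both were brushed in order and stand upright in the drawer, with the brush in its holder and the timer dial at its stop (the brush only left its hook on the third try, after the first two lifts snagged on the prongs).

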